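# Load the rack lift, latch its guard bar and ratchet it up level

## Task

Stand every yellow-topped tip rack from the blue mat flat on the deck of the hand lift. When they are all on, lift the red guard bar over the racks and its keeper and let it drop fully into the keeper's notch, and only then work the orange-gripped ratchet handle to and fro until the deck is level with the white ledge behind it, stopping there because it cannot be wound down again. Leave the other things on the bench where they stand.

Things in the scene. Friction and masses are not known exactly. Their poses are not given: they have to be found in the camera images.
- rack0_mid (a point): Tip rack: a closed white block with a yellow top, 50 mm (its x) by 72 mm (its y) by 48 mm tall, 120 g; one of up to four identical ones, standing upright on the mat, 2 to 4 of which are present. This point is its centre, half-way up, with z up.
- rack1_mid (a point): Tip rack: a closed white block with a yellow top, 50 mm (its x) by 72 mm (its y) by 48 mm tall, 120 g; one of up to four identical ones, standing upright on the mat, 2 to 4 of which are present. This point is its centre, half-way up, with z up.
- rack2_mid (a point): Tip rack: a closed white block with a yellow top, 50 mm (its x) by 72 mm (its y) by 48 mm tall, 120 g; one of up to four identical ones, standing upright on the mat, 2 to 4 of which are present. This point is its centre, half-way up, with z up.
- rack3_mid (a point): Tip rack: a closed white block with a yellow top, 50 mm (its x) by 72 mm (its y) by 48 mm tall, 120 g; one of up to four identical ones, standing upright on the mat, 2 to 4 of which are present. This point is its centre, half-way up, with z up.
- mat: Fixed blue bench mat, 270 x 250 x 4 mm, on which the racks stand at the start (rack centres 28 mm above the bench). Origin under its centre.
- deck_mid (a point): Centre of the upper face of the lift's aluminium deck, 45 mm above the bench when down. x points away from the robot to the ledge, y left, z up, turned with the lift. Blue rims 12 mm high have inner faces at x = -104 mm and y = +-110 mm; the ledge side is closed only by the guard bar. Room for four racks, long side along y, e.g. at x = -56 and 32, y = -45 and 45 mm.
- pivot (a point): On the axis of the guard bar's steel pivot post (16 mm in diameter), at the height of the deck's upper face, at x = 108, y = 113 mm from deck_mid. Rises with the deck. The post is 85 mm tall.
- keeper (a point): Bottom middle of the yellow keeper's notch, 15 mm above the deck, at x = 108, y = -105 mm from deck_mid. The notch reaches from x = 93 to 117.5 mm there, for the 12 mm bar. Its inner lip is 37 mm and its outer stop 52 mm above the deck.
- bar_knob (a point): Point on the axis of the black upright knob on the red guard bar: round, 16 mm in diameter, standing 45 mm above the bar; this point is 17 mm below the knob's top and 28 mm above the bar. The knob is 125 mm from the pivot's axis; the bar is 12 mm square, 233 mm long, about 0.2 kg, and drops by its own weight. Pinch the knob from above, raise it, carry it round; it turns in the fingers.
- bar_swing (a joint): Angle of the guard bar about the pivot post, rad. 0: across the ledge side of the deck, pointing along the deck's -y, in the keeper's notch. Negative: swung open over the deck; -1.57: along the deck's left rim, pointing to the deck's -x, about as at the start. It closes anticlockwise seen from above, over the racks, and stops at 0.03.
- bar_lift (a joint): How far the bar is raised, m; 0 is fully down (underside 17 mm above the deck, in the notch when closed), at most 0.058. It must be raised 0.024 to pass over the keeper's inner lip and 0.033 to pass over racks standing on the deck.
- hub (a point): On the vertical axis of the ratchet handle, on top of its grey hub, 134 mm above the bench, on the right of the deck (205 mm from the deck's centre). Fixed to the lift; axes as the deck's.
- handle_grip (a point): The orange upright round grip of the ratchet handle, 16 mm in diameter, 95 mm from the hub's axis, standing 49 mm above the flat arm; this point is on its axis, 23 mm below its top and 160 mm above the bench. It turns freely in the fingers.
- handle (a joint): Swing of the ratchet handle, rad, anticlockwise seen from above; 0: grip straight out along the deck's -y. Stops at -0.85 and 0.85. One way it bites (after up to 0.45 rad of play) and winds the deck up 12 mm per rad, with about 3 to 6 N at the grip; the other way it spins loose and the deck stays where it is. Which way bites is not marked: try both.
- deck (a joint): How far the deck has been wound up, m; 0 is down, at most 0.095. It can only go up.
- deck_edge (a point): Middle of the upper edge (green strip) of the deck on the ledge side; rises with the deck.
- ledge_edge (a point): Middle of the upper near edge (green strip) of the white ledge, 15 mm beyond the deck; its height differs from start to start (about 75 to 105 mm above the bench). The deck is level when deck_edge and ledge_edge are at the same height.
- reagent: Bystander: amber bottle with a blue cap, 60 mm in diameter, 110 mm tall. Origin under its centre. Leave alone.
- jar: Bystander: small white jar with a red lid, 56 mm in diameter, 75 mm tall. Origin under its centre. Leave alone.
Mind the look-alikes: they are no part of the job. Leave any turquoise look-alike of the part that bears rack0_mid alone.

How it is judged:
By the outcome, as a careful person would: the job done as asked, in the order asked, and still so for the second after the job is handed in, with the robot touching nothing.
Of rack0, rack1, rack2, rack3 only 2 to 4 are there at a start; the rules pass over those that are not, and their reading is None.
At some moment in a run one of rack0, rack1, rack2, rack3 may be knocked a few centimetres aside while the robot is not near it.
Once in a run the grip may slacken for a moment while it holds something.
It also fails if it takes over 210 s, if anything falls off the work surface, if the arm or the gripper's body presses on something with over 40 N, if the wrist force passes 120 N, or if a joint passes its speed limit or range.

## Robot

A 6-joint arm with a two-finger parallel gripper is mounted at the origin on the work surface. World frame = base frame: x ahead of the robot, y to its left, z up, the work surface at z = 0. Lengths are in m, angles in rad, forces in N, time in s.
With the tool pointing down it reaches from about 0.275 to 0.875 m from the base axis. Payload 12.5 kg.
Tool frame: the origin (TCP) lies on the centre line of the jaws, within the pads' length; the fingertips stand r.finger_overhang ahead of it and the grasp point (between the pads) lies 3 mm ahead of it (r.finger_overhang is the distance from the TCP to the fingertips, in m); z points along the fingers, y is the direction in which the jaws open and shut (so a half turn about z gives the same grasp; the last joint's range is limited). The gripper opens to 85 mm and grips with 20 to 120 N. Pads are 22 mm wide; open, the fingers measure 114 mm over their backs; the gripper's body (76 mm by 85 mm) begins 54 mm behind the grasp point. The pads swing forward as they close: fully open they stand 13 mm farther back than shut.
Start: joints at [1.081, 0.351, 1.652, -0, 1.139, -0.085], TCP at [0.217, 0.506, 0.253] pointing down, gripper open.
Joint ranges: [-2.75, 2.75], [-0.79, 2.1], [0.01, 2.65], [-1.57, 4.71], [0.07, 3.14], [-2.87, 2.87]. Speed limits (rad/s): [2.22, 2.22, 2.79, 3.14, 3.14, 3.14].

## Interface

Orientations are given as a unit quaternion [x, y, z, w].
In Python, from cell import r, optics gives the robot as it stands. The module is installed in compiled form; this text tells all that it offers. Calls block until the motion is done:
- r.move_to(position, orientation): joint-space move of the TCP to a pose.
- r.move_linear(position, rot=None, vel=0.15): straight line of the TCP; rot=None keeps the orientation; vel is the mean speed in m/s.
- r.set_joints(angles): joint-space move.
- r.set_gripper(opening, squeeze=None): opening from 0.0 (shut) to 1.0 (fully open); squeeze is the grip in N (None keeps the last); returns when the fingers have stopped.
- r.sleep(seconds).
- r.inverse_kinematics(position, orientation): joint angles nearest the present ones, or None.
- optics.get_image(name): name is "side" or "top"; returns a dict with "pixels" (420x560x3 uint8, red, green, blue), "depth" (420x560 float32, m along the optical axis (not along the pixel's ray), 0 where there is no reading), "fx", "fy", "cx", "cy" (pixels), "camera_from_world" (4x4, takes a point from world to camera coordinates). Camera axes: x right, y down, z forward; pixel columns grow to the right and rows downward; lengths in m; the calibration is good to about 2 mm. A picture is of the moment at which its call begins.
A pose or a line that the arm cannot do raises r.PlanningError and nothing moves.
- r.hand_in(): hands the job in, once; it reports no verdict.
Readings, each from a call of its own:
- r.current_t(): time.
- r.current_q(): joint angles.
- r.current_qvel(): joint speeds.
- r.current_effort(): joint torques, N m.
- r.current_tool_pos(): TCP position.
- r.current_ee_rot(): TCP orientation.
- r.current_contact_force(): force on the tool from outside, world axes, zero at the start.
- r.current_torque(): the same for the moment, N m.
- r.current_opening(): opening from 0.0 (shut) to 1.0 (fully open).
Only numpy, scipy, OpenCV 4.12 (cv2) and the standard library are available. Lean on these libraries where they do the work, as an engineer would, in place of code of your own. Each camera call takes 0.05 s, during which the arm holds its last target.

## Working session

There is one attempt and no reset: what is moved stays moved. The work goes in short steps, each a Python script; the robot and the scene stay as the last script left them, time stands still between calls to the robot, and variables do not carry over. Pictures are saved under pics/ and viewed, and the job is handed in when it is done.

```bash
mkdir -p pics
cat > h.py <<'E'
import numpy as np, cv2
from cell import r, optics
def snap(name,fn,crop=None,scale=1):
    im=optics.get_image(name); p=im["pixels"][:,:,::-1].copy()
    if crop: x0,y0,x1,y1=crop; p=p[y0:y1,x0:x1]
    if scale!=1: p=cv2.resize(p,None,fx=scale,fy=scale,interpolation=cv2.INTER_CUBIC)
    cv2.imwrite("pics/"+fn,p); np.savez("pics/"+fn+".npz",**im); return im
def load(fn): return dict(np.load("pics/"+fn+".npz"))
def world(im,u,v,k=1):
    u=int(round(u));v=int(round(v))
    d=im["depth"][max(0,v-k):v+k+1,max(0,u-k):u+k+1]; d=d[d>0]; d=np.median(d)
    c=np.array([(u-im["cx"])/im["fx"]*d,(v-im["cy"])/im["fy"]*d,d,1])
    return (np.linalg.inv(im["camera_from_world"])@c)[:3]
def cloud(im):
    d=im["depth"];v,u=np.mgrid[0:d.shape[0],0:d.shape[1]]
    c=np.stack([(u-im["cx"])/im["fx"]*d,(v-im["cy"])/im["fy"]*d,d,np.ones_like(d)],-1)
    w=(c@np.linalg.inv(im["camera_from_world"]).T)[...,:3]; w[d<=0]=np.nan
    return w
def rayz(im,u,v,z):
    M=np.linalg.inv(im["camera_from_world"]); o=M[:3,3]
    d=M[:3,:3]@np.array([(u-im["cx"])/im["fx"],(v-im["cy"])/im["fy"],1])
    return o+d*(z-o[2])/d[2]
def proj(im,p):
    c=im["camera_from_world"]@np.append(p,1); return im["fx"]*c[0]/c[2]+im["cx"],im["fy"]*c[1]/c[2]+im["cy"]
def quat(yaw): # tool down; tool y axis (jaw) direction at angle yaw in world
    from scipy.spatial.transform import Rotation as R
    y=np.array([np.cos(yaw),np.sin(yaw),0]); z=np.array([0,0,-1.]); x=np.cross(y,z)
    return R.from_matrix(np.stack([x,y,z],1)).as_quat()
E
python3 - <<'E'
from h import *
snap("top","top0.png");snap("side","side0.png")
print(r.finger_overhang,r.current_t(),r.current_ee_rot(),r.current_contact_force())
for n in("top","side"):
    print(np.linalg.inv(load(n+"0.png")["camera_from_world"])[:3].round(3))
E
```

```text
0.022 0.1 [ 2.00997770e-01  9.79591584e-01 -4.53068695e-04 -1.38378071e-04] [-0.1053154  -0.33465098 -0.16188686]
[[ 0.013 -0.989  0.146  0.297]
 [-1.    -0.011  0.014 -0.013]
 [-0.012 -0.146 -0.989  1.425]]
[[ 0.773 -0.401  0.492 -0.015]
 [-0.635 -0.466  0.617 -0.629]
 [-0.018 -0.789 -0.614  0.765]]
```

View pics/top0.png

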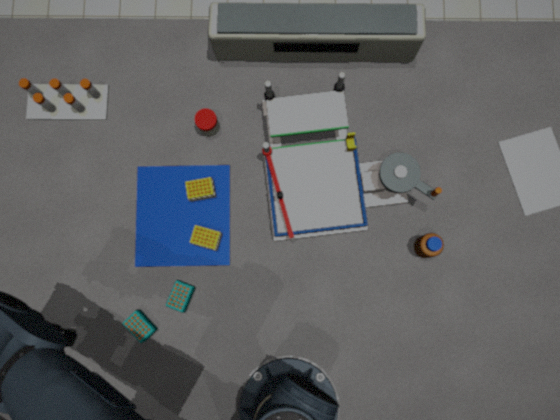

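View pics/side0.png

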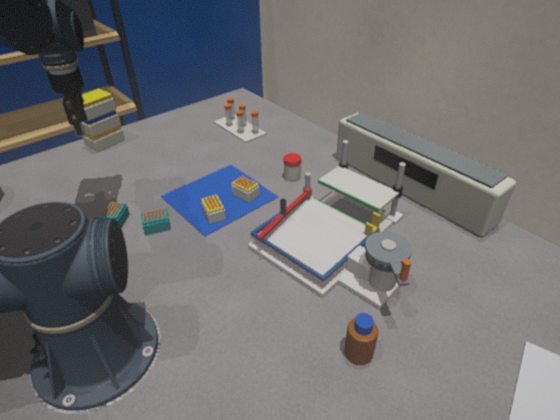

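Top view: two yellow-topped racks are on the mat at (200,188) and (205,237), and the turquoise look-alikes are off it at (180,296) and (139,325). The whole mat is visible, so there are 2 racks. Next I'll confirm in a crop and measure.

Run:
```python
from h import *
im=load("top0.png");p=im["pixels"][:,:,::-1]
cv2.imwrite("pics/c1.png",cv2.resize(p[150:310,120:290],None,fx=4,fy=3.7,interpolation=cv2.INTER_CUBIC)[:600])
cv2.imwrite("pics/c2.png",cv2.resize(p[65:255,250:450],None,fx=4,fy=3.15,interpolation=cv2.INTER_CUBIC)[:600])
W=cloud(im)
hsv=cv2.cvtColor(p,cv2.COLOR_BGR2HSV)
roi=np.zeros(p.shape[:2],np.uint8);roi[160:275,130:235]=1
m=(cv2.inRange(hsv,(18,90,90),(36,255,255))>0)&(roi>0)
n,l,s,c=cv2.connectedComponentsWithStats(m.astype(np.uint8))
for i in range(1,n):
    if s[i,4]<50: continue
    v,u=np.where(l==i)
    # top plane z=.052
    P=np.array([rayz(im,a,b,.052)[:2] for a,b in zip(u,v)],np.float32)
    rc=cv2.minAreaRect(P); print(s[i],c[i],rc,P.mean(0),"z",np.nanmedian(W[l==i][:,2]))
for nm,u,v in [("deck",318,185),("knob",279,195),("post",266,148),("hub",400,172),("grip",436,190),("ledge",308,110),("jar",206,120),("bottle",431,244),("benched",330,300),("deckF",300,155),("deckN",330,220)]:
    print(nm,world(im,u,v).round(4))
```

```text
[186 178  28  21 453] [199.2803532  187.79249448] ((0.5519908666610718, 0.23822861909866333), (0.045718714594841, 0.0681191086769104), 11.620914459228516) [0.5519078  0.23828132] z 0.05076335111190777
[190 226  30  23 469] [204.75266525 236.93390192] ((0.4241340458393097, 0.21954345703125), (0.06738299876451492, 0.04590399190783501), 74.77637481689453) [0.42425922 0.21949488] z 0.05097624714481874
deck [ 0.5637 -0.0697  0.0462]
knob [0.5232 0.0289 0.1211]
post [0.6405 0.0629 0.1247]
hub [ 0.5795 -0.2642  0.1415]
grip [ 0.5283 -0.339   0.1833]
ledge [ 0.7475 -0.0409  0.1005]
jar [0.726  0.2228 0.0777]
bottle [ 0.4082 -0.3426  0.11  ]
benched [ 0.2684 -0.1042  0.0029]
deckF [ 0.6429 -0.0221  0.0475]
deckN [ 0.4721 -0.1009  0.0479]
```

View pics/c1.png

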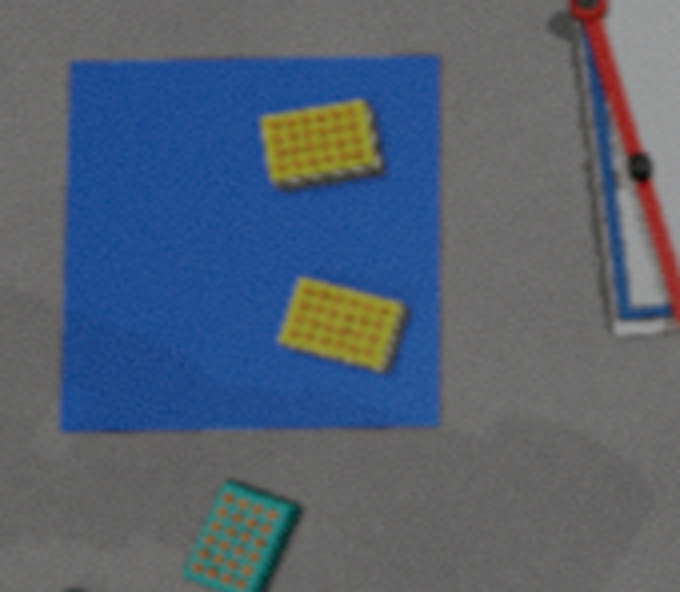

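View pics/c2.png

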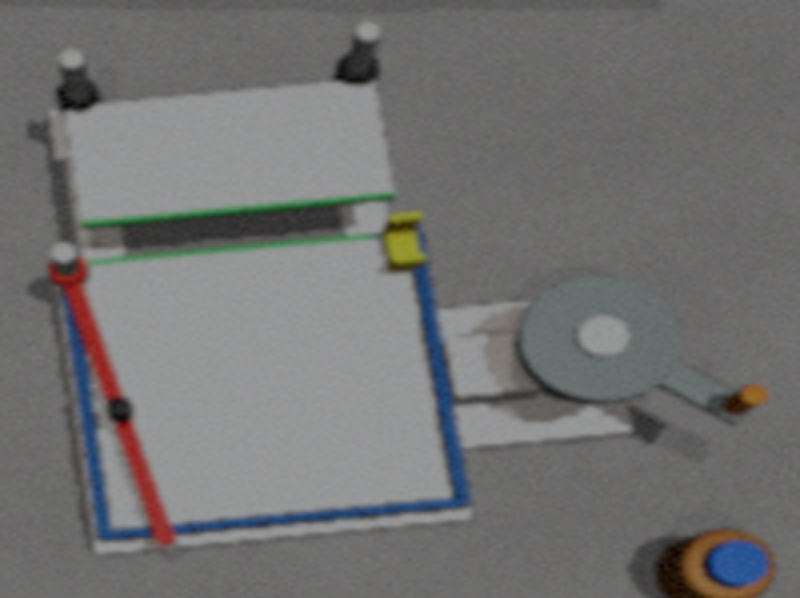

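Run:
```python
from h import *
im=load("top0.png")
c=lambda x,y:(250+(x+.5)/4-.5,65+(y+.5)/3.15-.5)
P={}
for n,x,y,z,l in [("post",64,251,.130,(.108,.113)),("hub",604,335,.138,(0,-.205)),("nl",109,528,.057,(-.104,.110)),("nr",452,502,.057,(-.104,-.110)),("gl",92,262,.045,None),("gr",382,238,.045,None),("ledl",84,224,.1,None),("ledr",392,196,.1,None),("knob",120,404,.119,None),("grip",755,393,.183,None),("keep",405,252,.082,None)]:
    P[n]=rayz(im,*c(x,y),z)[:2]; print(n,P[n].round(4))
L=np.array([(.108,.113),(0,-.205),(-.104,.11),(-.104,-.11)]);Wd=np.array([P[k] for k in("post","hub","nl","nr")])
Lc=L-L.mean(0);Wc=Wd-Wd.mean(0)
th=np.arctan2((Lc[:,0]*Wc[:,1]-Lc[:,1]*Wc[:,0]).sum(),(Lc*Wc).sum())
R=np.array([[np.cos(th),-np.sin(th)],[np.sin(th),np.cos(th)]])
t=Wd.mean(0)-R@L.mean(0); print("th",th,"t",t,"res",(Wd-(L@R.T+t)).round(4))
for k in P: print(k,(R.T@(P[k]-t)).round(4))
# hub to grip, pivot to knob
e=R.T@(P["knob"]-P["post"]);print("knob r",np.linalg.norm(e),"swing",np.arctan2(e[0],-e[1]))
e=R.T@(P["grip"]-P["hub"]);print("grip r",np.linalg.norm(e),"ang",np.arctan2(e[0],-e[1]))
# z along green strips
W=cloud(im)
for f in np.linspace(.15,.85,6):
    a=np.array(c(92,262))*(1-f)+f*np.array(c(382,238)); a2=np.array(c(84,224))*(1-f)+f*np.array(c(392,196))
    print(W[int(round(a[1]))+2,int(round(a[0]))][2].round(4), W[int(round(a2[1]))-3,int(round(a2[0]))][2].round(4))
print("deck med",np.nanmedian(W[165:220,300:345,2]),"ledge med",np.nanmedian(W[103:125,280:340,2]))
# side ledge / deck
s=load("side0.png");S=cloud(s);
q=lambda x,y:np.array([*(t+R@np.array([x,y])),.1])
def med(S,x0,x1,z0,z1):
    loc=(S[...,:2]-t)@R; m=(loc[...,0]>x0)&(loc[...,0]<x1)&(abs(loc[...,1])<.06)&(S[...,2]>z0)&(S[...,2]<z1)
    return m.sum(),np.nanmedian(S[m][:,2])
print([med(X,-.07,.08,.02,.07) for X in(W,S)],[med(X,.13,.2,.06,.12) for X in(W,S)])
```

```text
post [0.6484 0.0637]
hub [ 0.5827 -0.2664]
nl [0.4379 0.0349]
nr [ 0.4616 -0.1834]
gl [0.6622 0.0501]
gr [ 0.6847 -0.1405]
ledl [0.679  0.0532]
ledr [ 0.7041 -0.1418]
knob [0.5288 0.0276]
grip [ 0.5298 -0.3446]
keep [ 0.6627 -0.1517]
th 0.12348171689918548 t [ 0.55461641 -0.06190703] res [[ 0.0005  0.0002]
 [ 0.0028 -0.0011]
 [ 0.      0.0005]
 [-0.0034  0.0005]]
post [0.1085 0.1131]
hub [ 0.0027 -0.2064]
nl [-0.1039  0.1104]
nr [-0.1073 -0.1091]
gl [0.1205 0.0979]
gr [ 0.1194 -0.094 ]
ledl [0.1376 0.0989]
ledr [ 0.1385 -0.0977]
knob [-0.0146  0.092 ]
grip [-0.0595 -0.2775]
keep [ 0.0962 -0.1024]
knob r 0.12492570259805538 swing -1.4005762364668268
grip r 0.09442888272479638 ang -0.7187446731267055
0.0447 0.1022
0.052 0.1027
0.0521 0.1023
0.0426 0.1048
0.0407 0.1051
0.0492 0.0996
deck med 0.04649633269517284 ledge med 0.10213882519392647
[(np.int64(2618), np.float64(0.04654908984285344)), (np.int64(1800), np.float64(0.04540903625416226))] [(np.int64(1182), np.float64(0.10219236329702241)), (np.int64(697), np.float64(0.10074937131457884))]
```

```bash
cat >> h.py <<'E'
TH=0.1235; T0=np.array([.5546,-.0619]); RL=np.array([[np.cos(TH),-np.sin(TH)],[np.sin(TH),np.cos(TH)]])
def lw(x,y): return T0+RL@np.array([x,y])
def wl(p): return RL.T@(np.asarray(p)[:2]-T0)
def best(p,yaw):
    c=[]
    for k in(-1,0,1):
        q=quat(yaw+k*np.pi); j=r.inverse_kinematics(p,q)
        if j is not None: c.append((abs(np.array(j)-r.current_q()).max()+0.3*abs(j[5]),q))
    return min(c,key=lambda a:a[0])[1]
def racks(im):
    p=im["pixels"][:,:,::-1]; W=cloud(im); hsv=cv2.cvtColor(np.ascontiguousarray(p),cv2.COLOR_BGR2HSV)
    m=cv2.inRange(hsv,(18,90,90),(36,255,255)); n,l,s,c=cv2.connectedComponentsWithStats(m); out=[]
    for i in range(1,n):
        if s[i,4]<200: continue
        v,u=np.where(l==i); z=np.nanmedian(W[l==i][:,2]); z=.093 if z>.075 else .052
        P=np.array([rayz(im,a,b,z)[:2] for a,b in zip(u,v)],np.float32)
        (ctr,(w,h),a)=cv2.minAreaRect(P); a=np.radians(a if w<h else a+90); a=(a+np.pi/2)%np.pi-np.pi/2
        out.append((np.array(ctr),a,min(w,h),max(w,h),z))
    return out
def pick(xy,yaw):
    p=[xy[0],xy[1],.16]; q=best(p,yaw)
    r.set_gripper(1.0); r.move_to(p,q); r.move_linear([xy[0],xy[1],.040],vel=.12)
    r.set_gripper(0.0,squeeze=40); print("op",r.current_opening(),"F",r.current_contact_force().round(2))
    r.move_linear([xy[0],xy[1],.25],vel=.15); print("op",r.current_opening(),"F",r.current_contact_force().round(2))
E
python3 - <<'E'
from h import *
p=r.current_tool_pos(); 
im=snap("top","t1.png"); R=racks(im)
for k in R: print(k)
R=[k for k in R if k[4]<.06]; k=max(R,key=lambda k:k[0][0])
pick(k[0],k[1]); print(r.current_t())
E
```

```text
(array([0.55199087, 0.23822862]), np.float64(0.2028232194061539), 0.045718714594841, 0.0681191086769104, 0.052)
(array([0.42403516, 0.21918009]), np.float64(-0.2657023835347152), 0.04590399190783501, 0.06813614815473557, 0.052)
op 0.5807955069174914 F [ 0.38 -0.97  5.19]
op 0.5745216954686907 F [-0.08 -0.18 -2.32]
5.1083
```

```bash
cat >> h.py <<'E'
def place(x,y):
    w=lw(x,y); q=best([*w,.25],TH); r.move_to([*w,.25],q); print("op",r.current_opening())
    r.move_linear([*w,.10],vel=.15)
    z=.10
    for z in (.09,.086,.084,.0825,.0815,.0805):
        r.move_linear([*w,z],vel=.03)
        f=r.current_contact_force(); 
        if f[2]>3: break
    print("z",z,"F",f.round(2),"op",r.current_opening())
    r.set_gripper(.8); r.move_linear([*w,.2],vel=.15)
E
python3 - <<'E'
from h import *
place(-.010,-.062); 
r.move_to([.38,.30,.3],best([.38,.30,.3],0)); print(r.current_t())
im=snap("top","t2.png")
for k in racks(im): print(k,wl(k[0]))
E
```

```text
op 0.5765518252288603
z 0.0805 F [-5.58  1.55 13.38] op 0.5768452705450262
12.375
(array([ 0.5488326 , -0.12230993]), np.float64(0.12321428536917511), 0.04528007656335831, 0.068843312561512, 0.093) [-0.01316515 -0.05923936]
(array([0.42424315, 0.21967253]), np.float64(-0.26056834158526065), 0.04599081724882126, 0.06784044206142426, 0.052) [-0.09467812  0.29548613]
```

View pics/t2.png

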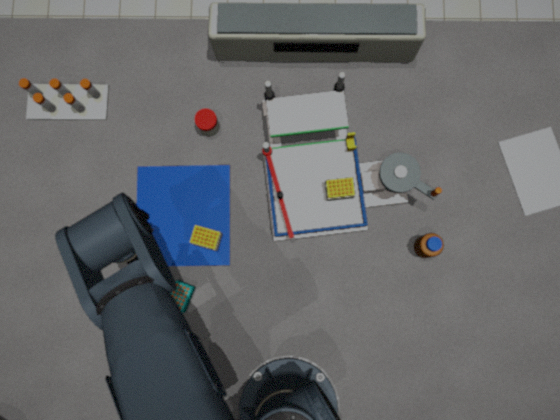

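Rack A stands on the deck at (340,188), and rack B is still at (205,237) on the mat.

Run:
```python
from h import *
k=[k for k in racks(load("t2.png")) if k[4]<.06][0]
pick(k[0],k[1])
place(-.010,.023)
r.move_to([.35,.30,.3],best([.35,.30,.3],0)); print(r.current_t())
im=snap("top","t3.png")
for k in racks(im): print(k,wl(k[0]))
snap("side","s3.png",crop=(220,130,440,310),scale=3.3)
```

```text
op 0.5789786057358418 F [-1.04 -0.87  5.75]
op 0.5789254936049089 F [-0.28 -0.19 -2.08]
op 0.5801345459125875
z 0.0805 F [-4.74  0.77 13.27] op 0.5785578352701662
23.3583
(array([ 0.54883111, -0.12231079]), np.float64(0.1233464114487568), 0.04527895152568817, 0.06884399056434631, 0.093) [-0.01316674 -0.05924002]
(array([ 0.53833556, -0.03759722]), np.float64(0.12321371112506507), 0.04526801407337189, 0.06775843352079391, 0.093) [-0.01314679  0.02612124]
```

View pics/t3.png

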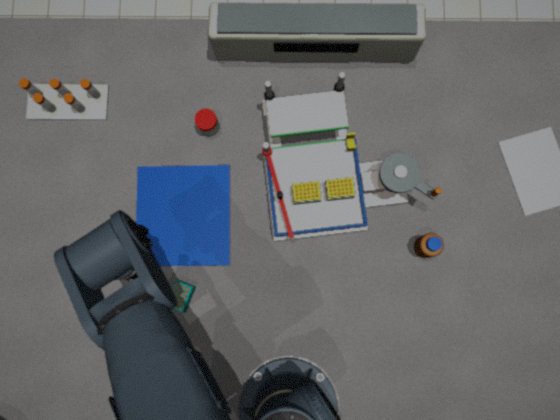

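View pics/s3.png

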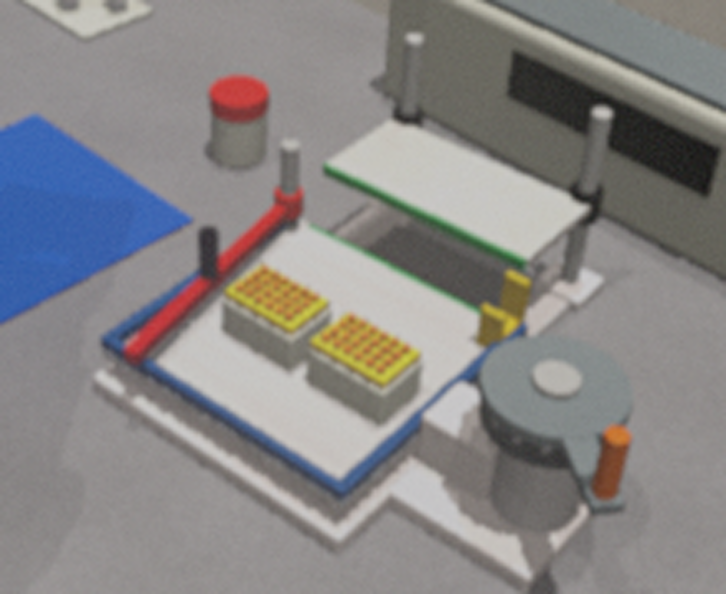

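```bash
cat >> h.py <<'E'
PV=lw(.108,.113)
def kn(s): return PV+.125*RL@np.array([np.sin(s),-np.cos(s)])
def by(s): return TH+np.pi/2+s
E
python3 - <<'E'
from h import *
for o in (0,np.pi,-np.pi):
    for s in(-1.4,-1,-.5,0):
        for z in(.105,.145):
            j=r.inverse_kinematics([*kn(s),z],quat(by(s)+o)); print(round(o,1),s,z,None if j is None else np.round(j,2))
print(kn(-1.4))
im=load("s3.png"); print(world(im,220+208/3.3,130+235/3.3))
p=im["pixels"][:,:,::-1]
for s in(-1.4,): print([ (c-o)*3.3 for c,o in zip(proj(im,[*kn(s),.119]),(220,130))])
E
```

```text
0 -1.4 0.105 [-0.04  0.52  1.82 -0.    0.8  -0.33]
0 -1.4 0.145 [-0.04  0.45  1.8  -0.    0.89 -0.33]
0 -1 0.105 [-0.11  0.55  1.76 -0.    0.83 -0.81]
0 -1 0.145 [-0.11  0.49  1.74 -0.    0.91 -0.81]
0 -0.5 0.105 [-0.16  0.63  1.62 -0.    0.9  -1.36]
0 -0.5 0.145 [-0.16  0.57  1.6  -0.    0.97 -1.36]
0 0 0.105 [-0.16  0.72  1.43 -0.    0.98 -1.86]
0 0 0.145 [-0.16  0.67  1.41 -0.    1.05 -1.86]
3.1 -1.4 0.105 [-0.04  0.52  1.82 -0.    0.8   2.81]
3.1 -1.4 0.145 [-0.04  0.45  1.8  -0.    0.89  2.81]
3.1 -1 0.105 [-0.11  0.55  1.76 -0.    0.83  2.33]
3.1 -1 0.145 [-0.11  0.49  1.74 -0.    0.91  2.33]
3.1 -0.5 0.105 [-0.16  0.63  1.62 -0.    0.9   1.78]
3.1 -0.5 0.145 [-0.16  0.57  1.6  -0.    0.97  1.78]
3.1 0 0.105 [-0.16  0.72  1.43 -0.    0.98  1.29]
3.1 0 0.145 [-0.16  0.67  1.41 -0.    1.05  1.29]
-3.1 -1.4 0.105 [-0.04  0.52  1.82 -0.    0.8   2.81]
-3.1 -1.4 0.145 [-0.04  0.45  1.8  -0.    0.89  2.81]
-3.1 -1 0.105 [-0.11  0.55  1.76 -0.    0.83  2.33]
-3.1 -1 0.145 [-0.11  0.49  1.74 -0.    0.91  2.33]
-3.1 -0.5 0.105 [-0.16  0.63  1.62 -0.    0.9   1.78]
-3.1 -0.5 0.145 [-0.16  0.57  1.6  -0.    0.97  1.78]
-3.1 0 0.105 [-0.16  0.72  1.43 -0.    0.98  1.29]
-3.1 0 0.145 [-0.16  0.67  1.41 -0.    1.05  1.29]
[0.52823156 0.02728515]
[0.52415545 0.02370684 0.11812515]
[np.float64(208.9403122809986), np.float64(229.2326790470163)]
```

Run:
```python
from h import *
s=-1.4; k=kn(s)
r.set_gripper(.5)
r.move_to([*k,.20],quat(by(s))); r.move_linear([*k,.107],vel=.1)
r.set_gripper(0,squeeze=70); print("op",r.current_opening(),r.current_contact_force().round(2))
for z in(.12,.135,.150): r.move_linear([*k,z],vel=.06); print("op",r.current_opening(),r.current_contact_force().round(2))
print(r.current_t())
snap("side","s4.png",crop=(220,130,440,310),scale=3.3)
```

```text
op 0.1651604061957086 [ 0.5  -0.36  3.27]
op 0.16702718081424917 [ 4.82  1.59 -1.54]
op 0.1652064853107983 [ 5.54  1.69 -1.76]
op 0.16819986472903575 [ 6.23  1.4  -0.67]
27.725
```

View pics/s4.png

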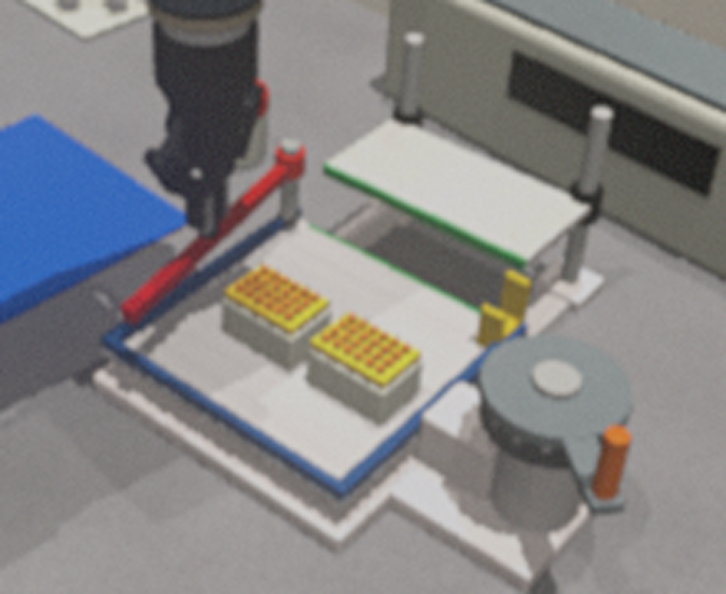

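The bar is raised about 43 mm, above the rack tops. Next I swing it round.

Run:
```python
from h import *
for s in np.linspace(-1.4,0.0,13)[1:]:
    r.move_linear([*kn(s),.150],rot=quat(by(s)),vel=.08); o=r.current_opening(); f=r.current_contact_force()
    print(round(s,2),round(o,3),f.round(1))
    if o<.14 or np.linalg.norm(f)>30: print("STOP");break
print(r.current_t())
snap("side","s5.png",crop=(220,130,440,310),scale=3.3);snap("top","t5.png",crop=(250,65,450,255),scale=3.1)
```

```text
-1.28 0.164 [ 5.   0.6 -2.3]
-1.17 0.164 [ 5.9  2.  -2. ]
-1.05 0.169 [ 3.7  2.4 -1.7]
-0.93 0.163 [ 4.5  2.2 -1.6]
-0.82 0.166 [ 2.7  2.2 -2.3]
-0.7 0.169 [ 2.   2.1 -2.2]
-0.58 0.165 [ 1.3  0.7 -1.8]
-0.47 0.166 [ 0.8 -1.1 -2.3]
-0.35 0.168 [ 1.6 -2.1 -2.1]
-0.23 0.164 [ 0.  -3.4 -1.1]
-0.12 0.167 [ 0.6 -4.8 -2. ]
0.0 0.165 [ 1.4 -5.  -1.6]
31.775
```

View pics/s5.png

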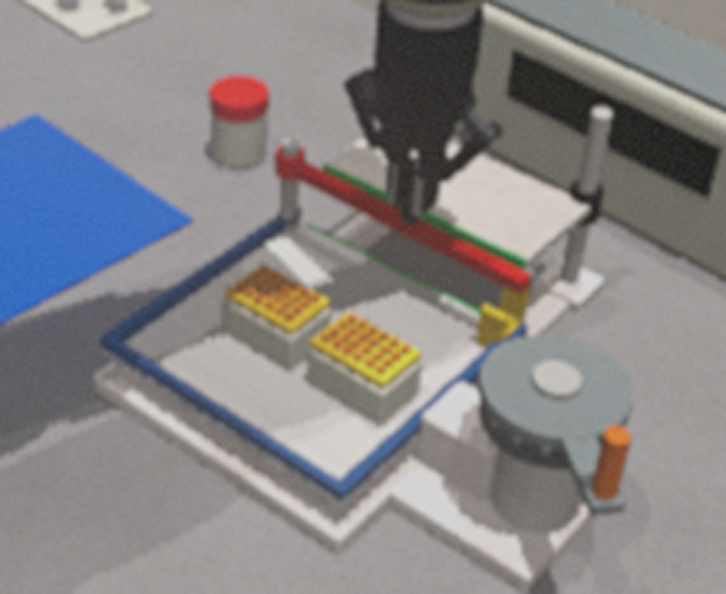

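View pics/t5.png

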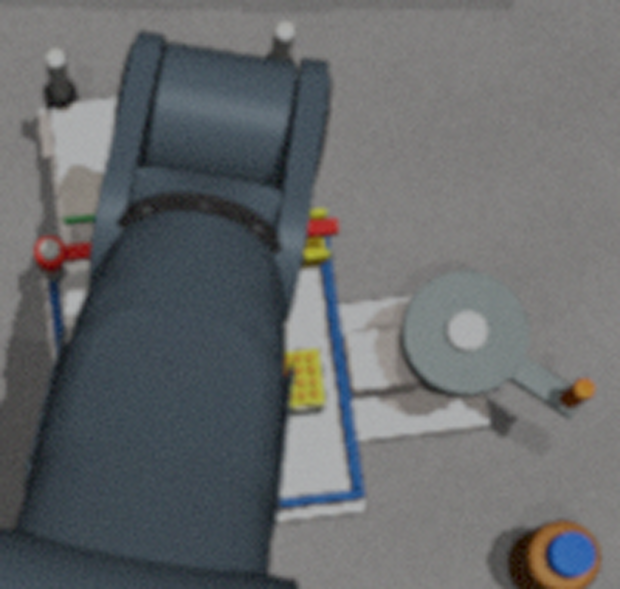

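Run:
```python
from h import *
k=kn(0.0)
for z in(.14,.13,.122,.116,.112,.110):
    r.move_linear([*k,z],vel=.05); f=r.current_contact_force(); print(z,round(r.current_opening(),3),f.round(1))
    if f[2]>8: print("STOP");break
im=snap("side","s6.png",crop=(300,150,440,265),scale=5)
print(r.current_t())
```

```text
0.14 0.168 [ 1.  -4.4 -1.3]
0.13 0.166 [ 0.8 -5.  -1.6]
0.122 0.162 [ 1.  -6.1 -2.1]
0.116 0.164 [ 1.9 -6.1 -1. ]
0.112 0.163 [ 1.5 -5.4 -1.4]
0.11 0.165 [ 1.2 -6.2 -1.3]
33.7
```

View pics/s6.png

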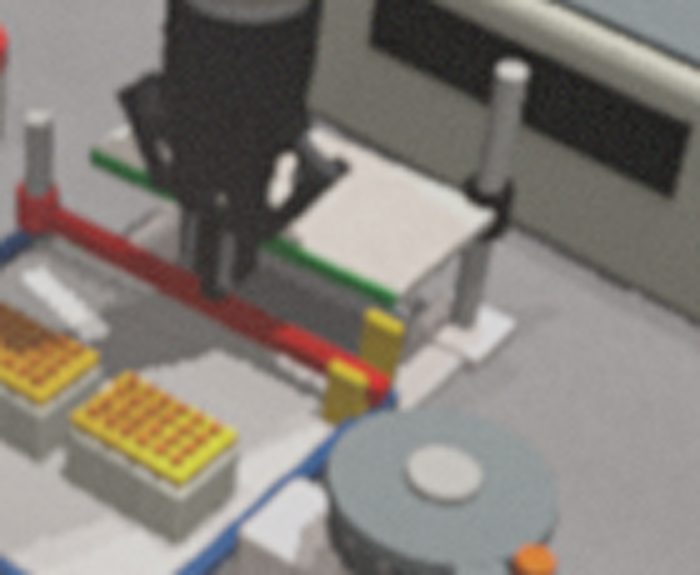

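The bar sits between lip and stop in the notch. I'll release it, let it drop and check.

Run:
```python
from h import *
k=kn(0.0)
r.set_gripper(.45); r.sleep(.3); r.move_linear([*k,.22],vel=.12)
p=[.40,-.10,.33]; r.move_to([.42,.25,.33],best([.42,.25,.33],0)); r.sleep(.2)
snap("side","s7.png",crop=(220,130,440,310),scale=3.3);t=snap("top","t7.png",crop=(250,65,450,255),scale=3.1)
print(r.current_t()); 
for u,v in [(290,148),(300,147),(325,143),(335,142)]: print(world(t,u,v).round(4))
```

```text
37.2417
[0.6536 0.004  0.0772]
[ 0.6577 -0.0217  0.0727]
[ 0.6692 -0.0861  0.072 ]
[ 0.6714 -0.1117  0.0746]
```

View pics/s7.png

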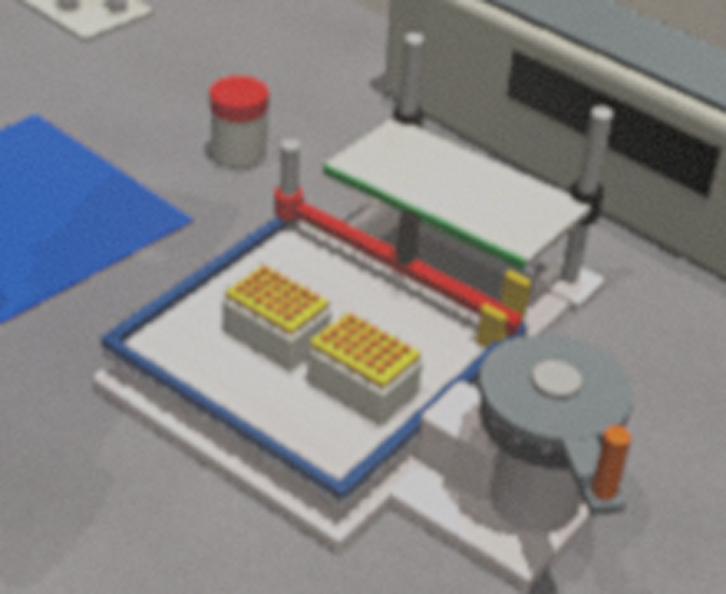

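View pics/t7.png

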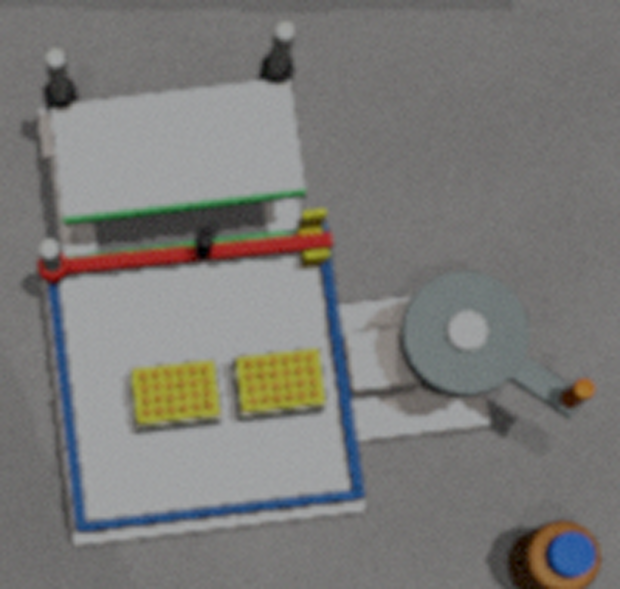

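Run:
```python
from h import *
t=load("t7.png");s=load("s7.png")
def tri(a,b):
    A=[];B=[]
    for im,(u,v) in((t,a),(s,b)):
        o=np.linalg.inv(im["camera_from_world"])[:3,3]; d=rayz(im,u,v,0)-o; d/=np.linalg.norm(d); P=np.eye(3)-np.outer(d,d); A.append(P);B.append(P@o)
    return np.linalg.lstsq(np.vstack(A),np.hstack(B),rcond=None)[0]
c=lambda x,y:(250+(x+.5)/3.1-.5,65+(y+.5)/3.1-.5); e=lambda x,y:(220+(x+.5)/3.3-.5,130+(y+.5)/3.3-.5)
for n,a,b in(("hub",(467,330),(557,378)),("grip",(581,390),(617,434)),("post",(50,246),(290,147)),("knobTop",(204,234),(406,214))):
    p=tri(c(*a),e(*b)); print(n,p.round(4),wl(p).round(4))
print(lw(0,-.205),[ (x-o)*3.3 for x,o in zip(proj(s,[*lw(0,-.205),.139]),(220,130))],[ (x-o)*3.1 for x,o in zip(proj(t,[*lw(0,-.205),.139]),(250,65))])
```

```text
hub [ 0.582  -0.2653  0.1382] [ 0.0022 -0.2052]
grip [ 0.5282 -0.3427  0.1815] [-0.0608 -0.2754]
post [0.649  0.0645 0.1259] [0.1093 0.1138]
knobTop [ 0.6615 -0.0583  0.119 ] [ 0.1065 -0.0096]
[ 0.57985319 -0.26533863] [np.float64(554.6211227315479), np.float64(377.4072665928138)] [np.float64(465.8265628314176), np.float64(331.90192554654885)]
```

```bash
cat >> h.py <<'E'
HB=np.array([.581,-.2653])
def gp(a): return HB+.095*RL@np.array([np.sin(a),-np.cos(a)])
GZ=.165
def stroke(a0,a1,step=.12,vel=.1,fmax=30):
    n=max(1,int(np.ceil(abs(a1-a0)/step))); fs=[]
    for a in np.linspace(a0,a1,n+1)[1:]:
        r.move_linear([*gp(a),GZ],rot=quat(TH+a+OFF),vel=vel); f=r.current_contact_force()
        tg=RL@np.array([np.cos(a),np.sin(a)]); rd=RL@np.array([np.sin(a),-np.cos(a)])
        fs.append((round(float(a),2),round(float(f[:2]@tg),1),round(float(f[:2]@rd),1),round(float(f[2]),1)))
        if np.linalg.norm(f)>fmax or r.current_opening()<.12: print("STOP",r.current_opening()); break
    print(fs,"op",round(r.current_opening(),3),"t",round(r.current_t(),1)); return fs
OFF=0
def deckz(im,full=False):
    W=cloud(im); loc=(W[...,:2]-T0)@RL; x,y,z=loc[...,0],loc[...,1],W[...,2]
    d=(x>-.095)&(x<-.05)&(abs(y)<.09)&(z>.03)&(z<.13)
    d2=(x>.03)&(x<.08)&(abs(y)<.09)&(z>.03)&(z<.13)
    l=(x>.155)&(x<.2)&(abs(y)<.08)&(z>.06)&(z<.13)
    return [(int(m.sum()),round(float(np.nanmedian(z[m])),4)) if m.sum()>30 else None for m in(d,d2,l)]
E
python3 - <<'E'
from h import *
print(deckz(load("t7.png")),deckz(load("s7.png")))
for o in(0,np.pi):
  print([None if (j:=r.inverse_kinematics([*gp(a),GZ],quat(TH+a+o))) is None else np.round(j,2)[[0,5]] for a in(-.8,0,.8)])
E
```

```text
[(1204, 0.0465), (1277, 0.0468), (1072, 0.1023)] [(901, 0.0454), (479, 0.0453), (560, 0.1009)]
[array([-0.65,  0.02]), array([-0.61, -0.74]), array([-0.52, -1.44])]
[None, array([-0.61,  2.41]), array([-0.52,  1.7 ])]
```

Run:
```python
from h import *
a=-.72; r.set_gripper(.5)
r.move_to([*gp(a),.26],quat(TH+a)); r.move_linear([*gp(a),GZ],vel=.12)
r.set_gripper(0,squeeze=30); print(r.current_opening(),r.current_contact_force().round(1))
stroke(a,.75)
print(deckz(snap("top","t8.png",crop=(250,65,450,255),scale=3.1)),deckz(snap("side","s8.png",crop=(220,130,440,310),scale=3.3)))
```

```text
0.18036125121819352 [-0.8  0.8  5.1]
[(-0.61, 1.2, 1.2, 6.8), (-0.49, -0.0, 3.1, 6.8), (-0.38, 1.1, 5.4, 7.6), (-0.27, -0.5, 6.8, 6.5), (-0.15, -0.9, 7.8, 6.5), (-0.04, -1.4, 9.6, 5.9), (0.07, -1.8, 11.8, 3.7), (0.18, -1.9, 12.8, 3.6), (0.3, -1.6, 14.5, 2.5), (0.41, -1.7, 16.4, 1.2), (0.52, -2.0, 17.9, 0.4), (0.64, -1.8, 19.8, -1.5), (0.75, -2.3, 22.0, -1.0)] op 0.177 t 44.5
[(174, 0.0593), (1316, 0.0594), (1063, 0.1025)] [(911, 0.0584), (473, 0.0583), (562, 0.1009)]
```

View pics/s8.png

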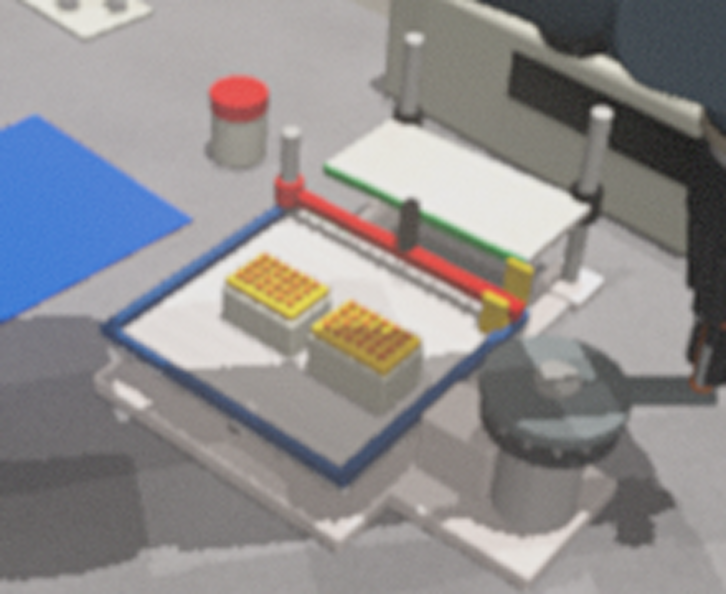

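Anticlockwise bites: the deck rose 12.9 mm. Radial force built up to 22 N, so I'll shift my hub estimate slightly and carry on.

```bash
cat >> h.py <<'E'
HB=HB+RL@np.array([.0017,0])
E
python3 - <<'E'
from h import *
stroke(.75,-.75,step=.15); print(deckz(optics.get_image("top")),deckz(optics.get_image("side")))
stroke(-.75,.75,step=.15); print(deckz(optics.get_image("top")),deckz(optics.get_image("side")))
E
```

```text
[(0.6, -1.2, 11.4, 1.2), (0.45, 0.0, 11.2, 2.1), (0.3, -2.4, 10.8, 2.9), (0.15, -0.1, 10.2, 4.0), (0.0, -0.5, 9.7, 3.7), (-0.15, -1.9, 8.6, 5.9), (-0.3, 0.7, 8.0, 5.2), (-0.45, 0.1, 7.8, 5.5), (-0.6, -0.5, 6.7, 6.4), (-0.75, 1.0, 6.3, 6.5)] op 0.177 t 47.6
[(1021, 0.0594), (1299, 0.0595), (1070, 0.1023)] [(908, 0.0584), (470, 0.0583), (556, 0.101)]
[(-0.6, 0.5, 6.3, 6.9), (-0.45, -0.3, 7.8, 6.5), (-0.3, 0.3, 7.4, 5.7), (-0.15, 0.5, 8.4, 4.8), (0.0, -0.8, 9.7, 4.3), (0.15, -1.0, 10.7, 4.1), (0.3, -1.5, 10.9, 3.1), (0.45, -1.1, 11.4, 1.7), (0.6, -0.8, 11.8, 2.8), (0.75, -0.6, 12.9, 2.6)] op 0.175 t 50.7
[(203, 0.0761), (1339, 0.0758), (1071, 0.1023)] [(916, 0.0748), (447, 0.0746), (538, 0.1008)]
```

Run:
```python
from h import *
stroke(.75,-.75,step=.15)
stroke(-.75,.75,step=.15); print(deckz(snap("top","t9.png")),deckz(snap("side","s9.png",crop=(220,130,440,310),scale=3.3)))
stroke(.75,-.75,step=.15); print(deckz(optics.get_image("top")),deckz(optics.get_image("side")))
```

```text
[(0.6, 2.0, 11.4, 1.6), (0.45, 1.7, 10.4, 2.4), (0.3, 2.7, 11.6, 2.9), (0.15, 2.3, 8.9, 2.4), (0.0, 3.3, 8.8, 4.4), (-0.15, 2.0, 8.4, 3.6), (-0.3, 3.2, 7.0, 3.9), (-0.45, 2.2, 6.3, 5.6), (-0.6, 2.5, 4.5, 5.5), (-0.75, 3.6, 5.6, 4.8)] op 0.18 t 53.8
[(-0.6, 0.9, 5.7, 8.0), (-0.45, -0.5, 5.9, 8.5), (-0.3, -0.7, 7.2, 7.2), (-0.15, -1.0, 8.9, 6.9), (0.0, -1.0, 7.7, 5.5), (0.15, -1.5, 9.9, 5.0), (0.3, -0.8, 10.3, 4.8), (0.45, -0.6, 9.8, 3.6), (0.6, -0.5, 10.7, 3.8), (0.75, -1.8, 10.6, 3.4)] op 0.176 t 56.8
[(239, 0.0918), (1369, 0.0923), (1059, 0.1025)] [(955, 0.0908), (437, 0.0908), (485, 0.101)]
[(0.6, 0.6, 9.1, 3.2), (0.45, 1.6, 10.4, 3.3), (0.3, 1.5, 7.9, 4.1), (0.15, 2.3, 8.1, 4.1), (0.0, 2.2, 6.8, 4.2), (-0.15, 3.1, 5.8, 5.5), (-0.3, 2.5, 6.1, 5.0), (-0.45, 2.2, 5.5, 5.6), (-0.6, 3.3, 4.1, 4.6), (-0.75, 2.4, 4.1, 6.7)] op 0.175 t 59.9
[(1128, 0.0922), (1373, 0.092), (1067, 0.1024)] [(953, 0.0908), (441, 0.0907), (484, 0.1009)]
```

View pics/s9.png

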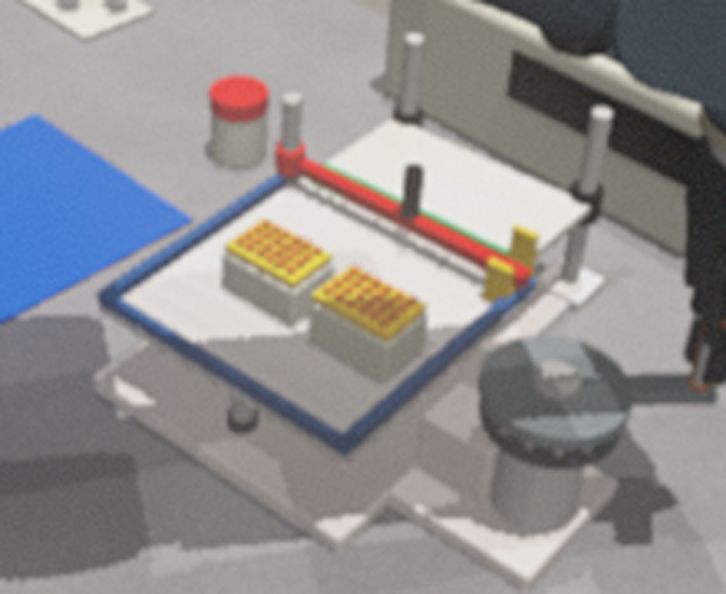

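```bash
cat >> h.py <<'E'
def remain(n=4):
    v=[]
    for nm in("top","side"):
        e=[]
        for _ in range(n):
            d=deckz(optics.get_image(nm)); e.append(d[2][1]-np.mean([k[1] for k in d[:2] if k]))
        v.append(round(float(np.mean(e)),5))
    return v
E
python3 - <<'E'
from h import *
a=-.75
print(remain())
stroke(a,-.2,step=.15); a=-.2; print(remain())
for i in range(2):
    m=np.mean(remain()); print("rem",m)
    b=min(.8,a+.7*m/.012)
    if m<.002: break
    stroke(a,b,step=.15,vel=.05); a=b
print("a",a,remain())
snap("side","s10.png",crop=(290,150,410,240),scale=6)
E
```

```text
[0.01029, 0.01021]
[(-0.61, 0.8, 3.3, 8.8), (-0.47, -0.2, 4.5, 8.4), (-0.34, -0.8, 4.9, 8.2), (-0.2, -1.7, 5.0, 7.3)] op 0.178 t 61.5
[0.00585, 0.0056]
rem 0.00557
[(-0.09, -1.7, 7.4, 7.1), (0.02, -0.4, 5.7, 7.3), (0.12, -1.2, 6.1, 6.1)] op 0.175 t 63.4
rem 0.00174
a 0.12491666666666668 [0.00177, 0.00174]
```

View pics/s10.png

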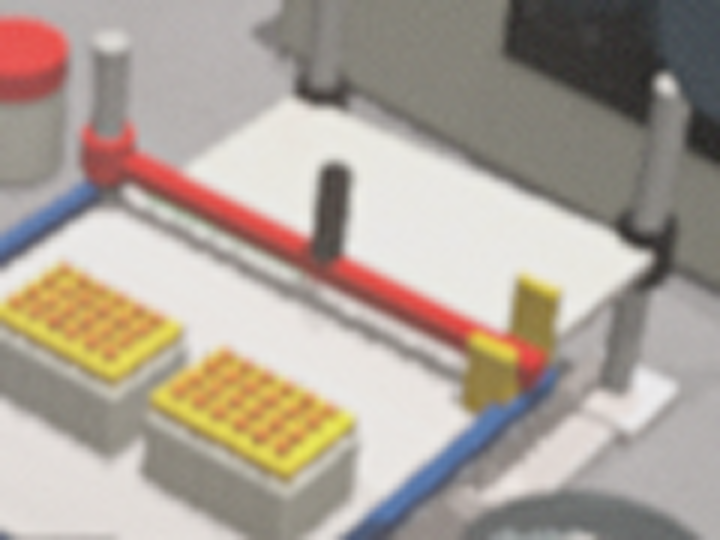

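Run:
```python
from h import *
a=.125
stroke(a,a+.09,vel=.03); a+=.09; m=np.mean(remain(8)); print(m,a)
b=a+max(0,m-.0001)/.012
if b-a<.12: stroke(a,b,vel=.03); a=b
print("a",a,remain(8))
```

```text
[(0.21, -1.6, 7.4, 5.9)] op 0.179 t 64.7
0.00071 0.215
[(0.27, -2.3, 7.5, 6.2)] op 0.175 t 65.8
a 0.2658333333333333 [0.00022, 8e-05]
```

Run:
```python
from h import *
a=.266
stroke(a,a-.05,vel=.05); a-=.05
r.set_gripper(.5); r.move_linear([*gp(a),.27],vel=.12)
r.move_to([.40,.25,.33],best([.40,.25,.33],0)); r.sleep(.3)
print(remain(8), r.current_t())
t=snap("top","t11.png");snap("side","s11.png",crop=(220,130,440,310),scale=3.3)
for k in racks(t): print(k,wl(k[0]))
W=cloud(t);loc=(W[...,:2]-T0)@RL
m=(abs(loc[...,0]-.108)<.004)&(loc[...,1]>-.09)&(loc[...,1]<.08)&(abs(loc[...,1]+.012)>.015)
print("bar top z",np.nanmedian(W[m][:,2]))
m=(abs(loc[...,0]+.013)<.02)&(abs(loc[...,1]+.06)<.03);print("rack top",np.nanmedian(W[m][:,2]))
```

```text
[(0.22, -0.8, 7.0, 5.7)] op 0.18 t 66.8
[0.00013, 9e-05] 71.65
(array([ 0.55964833, -0.12714231]), np.float64(0.1233779948748095), 0.04763488471508026, 0.07180347293615341, 0.093) [-0.00302707 -0.06536728]
(array([ 0.5487926 , -0.03906272]), np.float64(0.12665469002339402), 0.0476590171456337, 0.07019609957933426, 0.093) [-0.00294993  0.02337873]
bar top z 0.13037001721774333
rack top 0.1473599722031519
```

View pics/t11.png

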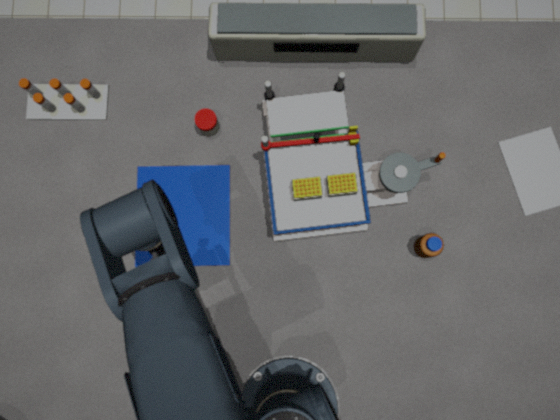

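View pics/s11.png

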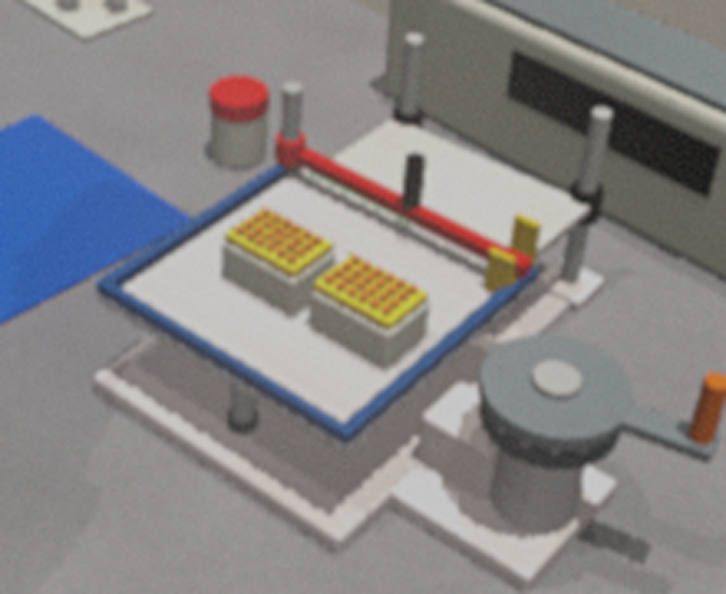

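The deck is level to about 0.1 mm, the bar is in the notch with its top about 28 mm above the deck (29 expected), and both racks are upright.

```bash
python3 -c "
from h import *
r.hand_in()"
```

```text
the job is handed in; nothing more can be done
```

The job is done and handed in at about 72 s of the 210 s allowed; no verdict is reported.

- **Racks:** Two yellow-topped racks were on the mat, and both now stand upright on the deck. The last pictures show them on the deck with about 10 mm between them.
- **Guard bar:** I lifted it about 43 mm over the racks and keeper and let it drop into the notch. Its top last read about 28 mm above the deck; 29 mm is expected when it is fully down.
- **Deck height:** Anticlockwise was the biting direction. I wound the deck up about 55 mm and stopped. The last readings put it 0.13 mm (top camera) and 0.09 mm (side camera) below the ledge.
- **Radial force:** The first stroke of the handle built up 22 N of sideways force because my hub position was off. I corrected it, and it stayed under 13 N from the next stroke on.
- **Other things:** I did not touch the turquoise racks, the bottle or the jar. The arm hid the turquoise racks from the top camera in the final picture, so I did not check them at the end.

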